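# Seat the bearing cup and start the check with the key pair

### The arm

A 6-joint arm with a two-finger parallel gripper is mounted at the origin on a cart in front of the work surface, level with it; the furniture and walls round the work are solid. World frame = base frame: x ahead of the robot, y to its left, z up, the work surface at z = 0. Lengths are in m, angles in degrees, forces in N, time in s.
With the tool pointing down it reaches from about 0.35 to 0.875 m from the base axis. Payload 4.2 kg.
Tool frame: the origin (TCP) lies on the centre line of the jaws, within the pads' length; the fingertips stand tip_reach ahead of it and the grasp point (between the pads) is the TCP (tip_reach is the distance from the TCP to the fingertips, in m); z points along the fingers, y is the line along which they close (so a half turn about z gives the same grasp; the last joint's range is limited). The gripper opens to 87 mm and grips with 3 to 60 N. Pads are 19 mm wide; open, the fingers measure 117 mm over their backs; the gripper's body (75 mm by 190 mm) begins 51 mm behind the grasp point.
Start: joints at [82.082, 22.042, 0.453, 0, -68.411, -14.817], TCP at [0.242, 0.576, 0.242] pointing down, gripper open.
Joint ranges: [-179.83, 179.83], [-69.29, 118.12], [-61.27, 80.66], [-181.25, 117.63], [-171.15, -9.14], [-177.46, 177.46]. Speed limits (degrees/s): [159.86, 159.86, 180, 180, 180, 180].

### API

Orientations are given as a 3x3 rotation matrix whose columns are the frame's x, y, z axes.
In Python, from station import sense, capture, finish_job, tip_reach gives the robot as it stands.
- The arm moves only by the tool arm_command, never from a script. Its argument "deltas" is a list of rows, each a list of 7 numbers: the turn, a rotation vector about the tool's x, y, z in rad, then the shift along the tool's x, y, z in cm, then the closure, from -1 (fully open) to 1 (shut), so that 0 is half open. In form: [[rx, ry, rz, dx, dy, dz, hand], ...]. A call has 1 to 8 rows; each row is the pose to reach, as a shift and turn from the pose commanded when the call began, along the tool's axes at that moment; what a row does not reach only later rows make up. A row lasts 1/12 s, in which the tool goes at most 41.7 mm and 7.16 degrees, less where a joint would pass 70% of its speed; a pose out of reach is approached as far as the arm can. A call with a gripper value outside its range is refused whole. The fingers move at their own pace and stop on an object; the grip force is fixed at half the most. Time passes only in rows, so rows that repeat a pose let the fingers close. It gives the time, the measured TCP pose, the force, the opening and the grip force at its end, in the units of the state.
- sense(): the state, without advancing time (a new reading comes with each control period).
- capture(name): name is "side" or "top"; returns a dict with "pixels" (384x512x3 uint8, blue, green, red), "fovy" (degrees; the focal length in pixels is half the picture's height over the tangent of half this angle, whatever the lens; pixels are square), "cx", "cy" (the principal point, pixels), "rvec" (rotation vector, rad) and "tvec" (3), from world to camera coordinates, as OpenCV has them. Camera axes: x right, y down, z forward; pixel columns grow to the right and rows downward; lengths in m; the calibration is good to about 2 mm. A picture is of the moment at which its call begins. There is no depth.
- finish_job(): hands the job in; it is judged then, once.
The state is a dict: "time_s": time; "joints": joint angles; "joint_velocities": joint speeds; "effort": joint torques, N m; "tcp_pos": TCP position; "ee_rot": TCP orientation; "wrist_force": force on the tool from outside, world axes, zero at the start; "moment": the same for the moment, N m; "gripper_width": opening from 0.0 (shut) to 1.0 (fully open); "gripper_force": force on a finger pad.
Only numpy, scipy, OpenCV 4.12 (cv2) and the standard library are available. Lean on these libraries where they do the work, as an engineer would, in place of code of your own. Each camera call takes 0.05 s, during which the arm holds its last target. There are 200 camera calls.

### The job

Slide the bearing cup along its nest with the fingertips until it sits fully home against the stop block; push it, do not pick it up. Then press the two round keys on the key box down together, one fingertip on each, hold both fully down for at least three seconds, and let them come up again. Do not press any key before the cup is home, leave the small square key between them alone, and do not disturb anything else on the bench.

Things in the scene. Friction and masses are not known exactly. Their poses are not given: they have to be found in the camera images.
- nest: checking nest fixed to the bench: aluminium deck plate 170 (x) x 90 (y) x 10 mm. Origin: centre of its underside, at bench height; z up. A lane runs along its x axis, open above and at the near end; +x leads away from the robot to the steel stop block at the far end (74 mm wide, top z = 42 mm, flat front face at x = 68 mm). The nest and the key box stand side by side, either one on the left.
- nest_home (a point): point on the deck top (z = 10 mm) under the cup's centre when the cup is fully home: nest frame (45, 0, 10) mm, axes as the nest's. The lane's two steel guide rails run from nest x = -62 to 68 mm, tops 7 mm above the deck, inner faces at y = +-25 mm.
- cup: bearing cup, a grey stepped ring standing loose on the deck between the rails, 55 to 80 mm short of home. 26 mm tall: the lower 12 mm is a ribbed flange 46 mm across (radius 23 mm), above it a narrower collar. Origin at the centre of its underside, z up. 80 to 150 g, slides easily; push low, on the flange (fingertips about 5 mm above the deck, between the rails).
- keybox: grey key box fixed to the bench, 92 (x) x 136 (y) x 45 mm tall, three keys in a row along y on top. Origin: centre of its underside at bench height; z up, +y to its left seen from the robot. Two round keys, 31 mm across, centres at y = +32 and -32 mm (64 mm apart), x = 0, flat tops 56 mm above the bench; between them at y = 0 a 15 mm square key, lower, top at 50 mm.
- key_left_top (a point): centre of the top of the left round key (at +y of the box), 56 mm above the bench when up, moving down with the key.
- key_right_top (a point): centre of the top of the right round key (at -y of the box), same as the left one.
- key_left (a joint): travel of the left round key, m: 0 up, 0.006 fully down. Spring return: about 1 N to start and 4 N to be fully down; it comes up when let go. Fully down, its top is still 5 mm above the box.
- key_right (a joint): travel of the right round key, m: the same as the left.
- key_mid (a joint): travel of the small square key between the round ones, m: 0 up, 0.003 down; not to be pressed.
- small_ring: bystander, to be left alone: plain grey stepped ring, 35 mm across, 30 mm tall, standing on the bench between the nest and the key box; origin at the centre of its underside
- spanner: bystander, to be left alone: steel combination spanner, 125 mm long, 9 mm thick, lying on the bench between the nest and the key box, nearer the robot than the grey ring; origin at the centre of its underside
- red_box: bystander, to be left alone: small carton 50x70x25 mm on the bench, towards the left side; origin at the centre of its underside
- carton: bystander, to be left alone: carton 60x85x50 mm on the bench, towards the right side; origin at the centre of its underside
- pen: bystander, to be left alone: marker pen, 135 mm long, 17 mm thick, lying on the bench at the right, near the robot; origin at the centre of its underside
- tub: bystander, to be left alone: screw-lid tub 82 mm across, 68 mm tall, on the left near the drawer cabinet; origin at the centre of its underside

How it is judged:
By the outcome, as a careful person would: the job done as asked, in the order asked, and still so for the second after the job is handed in, with the robot touching nothing.
It also fails if it takes over 53 s, if anything falls off the work surface, if the arm or the gripper's body presses on something with over 40 N, if the wrist force passes 120 N, or if a joint passes its speed limit or range.

## Working session

There is one attempt and no reset: what is moved stays moved. The work goes in short steps, Python scripts to look and compute and a tool call to move; the robot and the scene stay as the last step left them, time stands still between calls to the robot, and variables do not carry over. Pictures are saved under pics/ and viewed, at most 12 in all, crops included, and the job is handed in when it is done.

Besides the shell and the picture viewer there is one more tool, called after "Request:" as name(argument=value, ...) on one line, values as JSON. arm_command: Moves the arm, as the interface text tells. Its arguments: {"type":"object","properties":{"deltas":{"type":"array"}},"required":["deltas"]}

```bash
mkdir -p pics
python3 - <<'E'
from station import sense,capture,tip_reach
import cv2,numpy as np
s=sense();print(tip_reach,s['time_s'],s['tcp_pos'],np.round(s['ee_rot'],3),s['gripper_width'])
for n in('top','side'):
    c=capture(n);cv2.imwrite(f'pics/{n}0.png',c['pixels']);print(n,c['fovy'],c['cx'],c['cy'],c['rvec'],c['tvec'])
E
```

```text
0.019 0.0 [0.24132467 0.57592884 0.24046986] [[ 0.922 -0.387 -0.001]
 [-0.387 -0.922 -0.002]
 [ 0.     0.002 -1.   ]] 1.0013548157772587
top 51.97743616173388 256.3651295823173 194.14674782750524 [ 2.17660784 -2.15327266  0.09316773] [0.01798112 0.50708899 1.06800715]
side 52.31840832282243 253.70582624536178 186.49224501175328 [ 1.9287379  -0.09967993  0.08124017] [-0.50525942  0.09015956  1.20631438]
```

View pics/top0.png

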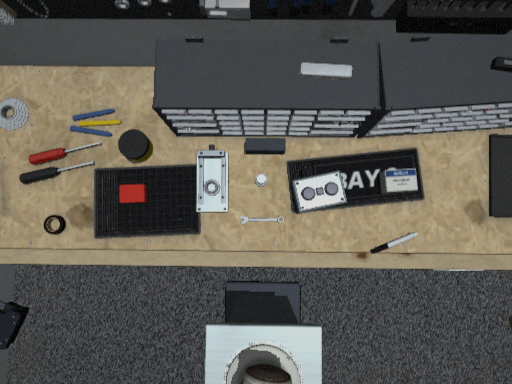

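View pics/side0.png

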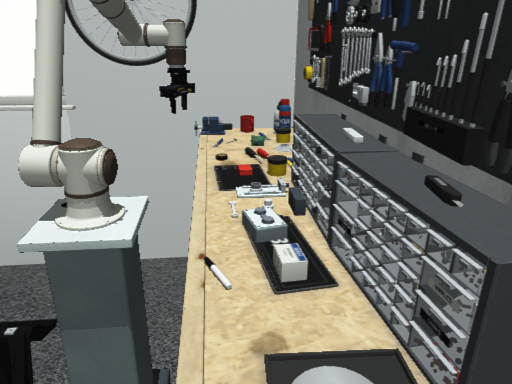

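The top view shows the nest at about px (212,181) on the left and the cup near (211,187). The key box is at (320,191), the ring at (261,180) and the spanner at (262,219). The side view shows the same layout with the arm clear of it. I'll zoom in on both.

Run:
```python
import cv2,numpy as np
a=cv2.imread('pics/top0.png');b=cv2.imread('pics/side0.png')
A=cv2.resize(a[140:220,190:350],None,fx=5,fy=5,interpolation=cv2.INTER_CUBIC)
B=cv2.resize(b[170:250,225:315],None,fx=7,fy=7,interpolation=cv2.INTER_CUBIC)
cv2.imwrite('pics/topc.png',A);cv2.imwrite('pics/sidec.png',B)
```

```text
(no output)
```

View pics/topc.png

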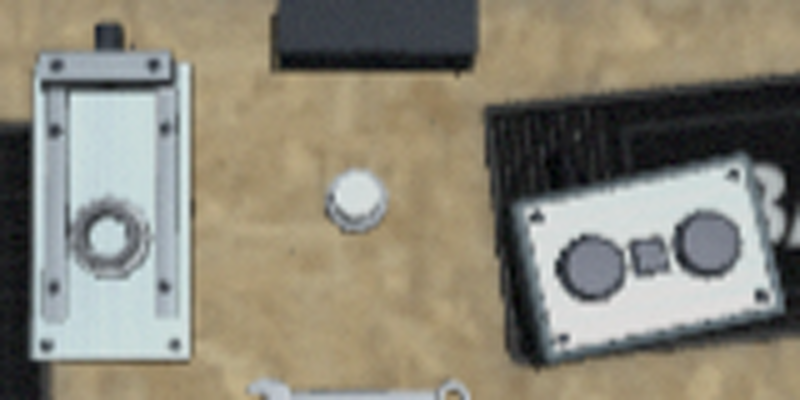

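View pics/sidec.png

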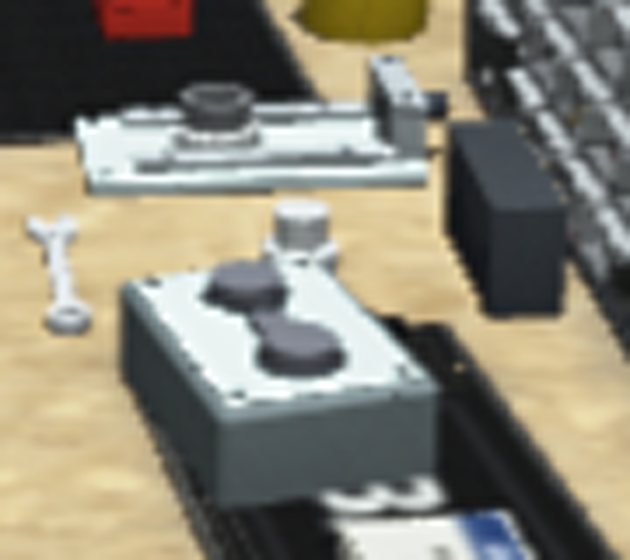

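The top crop shows the nest deck corners at (32,360), (190,360) and (190,63). The cup flange is centred near (110,237), and the key tops are at (591,267) and (708,243). The side crop shows the cup standing on the deck between the rails, and the left key at (245,283) and right key at (300,345).

```bash
cat > h.py <<'E'
import numpy as np,cv2
from station import sense,capture,tip_reach
def cam(n):
    c=capture(n);f=192/np.tan(np.radians(c['fovy']/2))
    K=np.array([[f,0,c['cx']],[0,f,c['cy']],[0,0,1]]);return c,K,cv2.Rodrigues(np.array(c['rvec'],float))[0],np.array(c['tvec'],float).ravel()
def back(C,u,v,z):
    c,K,R,t=C;d=R.T@np.linalg.solve(K,[u,v,1]);o=-R.T@t;return (o+d*(z-o[2])/d[2])
def proj(C,p):
    c,K,R,t=C;q=K@(R@np.array(p)+t);return q[:2]/q[2]
E
python3 - <<'E'
from h import *
C=cam('top');S=cam('side')
ct=lambda u,v:(190+(u+.5)/5-.5,140+(v+.5)/5-.5)
cs=lambda u,v:(225+(u+.5)/7-.5,170+(v+.5)/7-.5)
for n,u,v,z in [('NL',32,360,.01),('NR',190,360,.01),('FR',190,63,.01),('stopL',38,86,.042),('stopR',175,80,.042),('cup',110,238,.022),('cuptop',108,238,.036),('kL',591,267,.056),('kR',708,243,.056),('bNL',548,362,.045),('bFL',514,203,.045),('bFR',748,154,.045),('bNR',784,312,.045),('ring',357,195,.03),('railLn',55,320,.017),('railRn',168,317,.017),('railLin',68,200,.017),('railRin',157,200,.017),('spanL',268,390,.009),('spanR',452,393,.009)]:
    print(n,np.round(back(C,*ct(u,v),z),4))
for n,u,v,z in [('cupTop',215,93,.036),('kL',245,278,.056),('kR',300,342,.056),('deckNear',95,190,.01),('deckFar',425,186,.01)]: print('side',n,np.round(back(S,*cs(u,v),z),4))
E
```

```text
NL [0.4574 0.1925 0.01  ]
NR [0.4584 0.1037 0.01  ]
FR [0.6275 0.1069 0.01  ]
stopL [0.6072 0.1879 0.042 ]
stopR [0.6113 0.1122 0.042 ]
cup [0.5254 0.1487 0.022 ]
cuptop [0.5238 0.148  0.036 ]
kL [ 0.5083 -0.1154  0.056 ]
kR [ 0.522  -0.1784  0.056 ]
bNL [ 0.4575 -0.0934  0.045 ]
bFL [ 0.5442 -0.0748  0.045 ]
bFR [ 0.5724 -0.2026  0.045 ]
bNR [ 0.486  -0.2212  0.045 ]
ring [0.5498 0.011  0.03  ]
railLn [0.4795 0.1791 0.017 ]
railRn [0.4819 0.1159 0.017 ]
railLin [0.5472 0.1735 0.017 ]
railRin [0.5477 0.1234 0.017 ]
spanL [0.4421 0.0598 0.009 ]
spanR [ 0.4415 -0.0432  0.009 ]
side cupTop [0.5303 0.1519 0.036 ]
side kL [ 0.5112 -0.1237  0.056 ]
side kR [ 0.5251 -0.1867  0.056 ]
side deckNear [0.4646 0.0905 0.01  ]
side deckFar [0.6264 0.0815 0.01  ]
```

```bash
cat >> h.py <<'E'
from scipy.spatial.transform import Rotation as Ro
def d(p,yaw):
    s=sense();R=np.array(s['ee_rot']);a=np.radians(yaw)
    G=np.array([[np.cos(a),np.sin(a),0],[np.sin(a),-np.cos(a),0],[0,0,-1]])
    print('t',round(s['time_s'],2),'tcp',np.round(s['tcp_pos'],4),'F',np.round(s['wrist_force'],1),'w',round(s['gripper_width'],3))
    print('rot',np.round(Ro.from_matrix(R.T@G).as_rotvec(),3),'cm',np.round(R.T@(np.array(p)-s['tcp_pos'])*100,2))
E
python3 -c "
from h import *
d((.473,.148,.13),1)"
```

```text
t 0.2 tcp [0.2414 0.5762 0.2409] F [-1.6 -0.1 -0.3] w 0.995
rot [ 0.001  0.    -0.414] cm [37.91 30.52 11.13]
```

Request:
arm_command(deltas=[[0,0,-0.1,4,3,1,1],[0,0,-0.2,7,6,2,1],[0,0,-0.3,10,8.5,3,1],[0,0,-0.414,13,11,4,1],[0,0,-0.414,16.5,13.5,5,1],[0,0,-0.414,20,16,6,1],[0,0,-0.414,23,18.5,7,1],[0,0,-0.414,26,21,8,1]])

```text
time_s: 0.87
tcp_pos: [0.3959, 0.2897, 0.164]
ee_rot: [[1.0, 0.018, 0.0], [0.018, -1.0, 0.0], [0.0, -0.0, -1.0]]
wrist_force: [-0.1, 0.3, 0.3]
gripper_width: 0.478
gripper_force: 0.0
```

```bash
python3 -c "
from h import *
d((.473,.148,.13),1)"
```

```text
t 0.87 tcp [0.3959 0.2897 0.164 ] F [-0.1  0.3  0.3] w 0.478
rot [-0. -0.  0.] cm [ 7.45 14.3   3.4 ]
```

Request:
arm_command(deltas=[[0,0,0,1.8,3.4,0.8,1],[0,0,0,3.6,6.8,1.6,1],[0,0,0,5.4,10.2,2.4,1],[0,0,0,7.1,13.5,3.1,1],[0,0,0,7.1,13.5,3.1,1],[0,0,0,7.1,13.5,3.1,1],[0,0,0,7.1,13.5,3.1,1]])

```text
time_s: 1.45
tcp_pos: [0.4688, 0.1576, 0.1332]
ee_rot: [[1.0, 0.017, 0.0], [0.017, -1.0, 0.0], [0.0, -0.0, -1.0]]
wrist_force: [0.3, 0.7, 1.2]
gripper_width: 0.023
gripper_force: 0.0
```

Run:
```python
from h import *
d((.473,.148,.034),1)
C=cam('top')
cv2.imwrite('pics/t1.png',cv2.resize(C[0]['pixels'][135:235,170:290],None,fx=5,fy=5,interpolation=cv2.INTER_CUBIC))
S=cam('side')
cv2.imwrite('pics/s1.png',cv2.resize(S[0]['pixels'][130:230,205:305],None,fx=6,fy=6,interpolation=cv2.INTER_CUBIC))
```

```text
t 1.45 tcp [0.4688 0.1576 0.1332] F [0.3 0.7 1.2] w 0.023
rot [-0.    -0.    -0.001] cm [0.4  0.96 9.92]
```

View pics/s1.png

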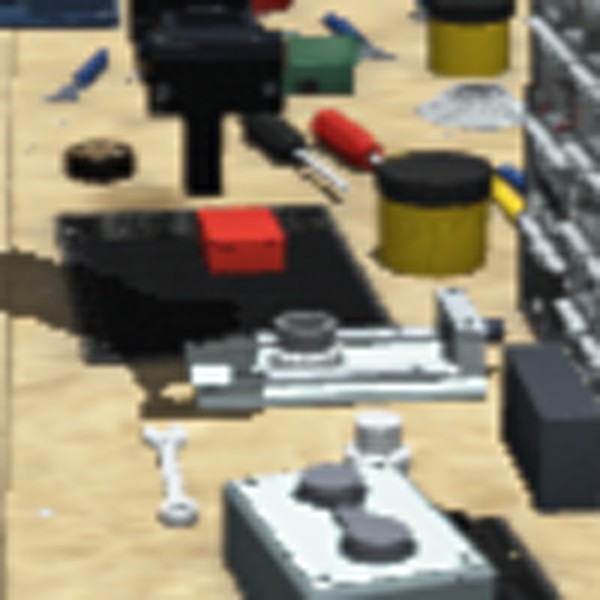

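The closed fingers hang above the near end of the nest, with the tip at crop (205,190). The cup is at (305,345) in its lane. I'll correct y and go down part way.

Request:
arm_command(deltas=[[0,0,0,0.4,0.9,1.5,1],[0,0,0,0.4,0.9,3.5,1],[0,0,0,0.4,0.9,5.5,1],[0,0,0,0.4,0.9,7,1],[0,0,0,0.4,0.9,7,1],[0,0,0,0.4,0.9,7,1]])

```text
time_s: 2.05
tcp_pos: [0.4724, 0.1497, 0.0631]
ee_rot: [[1.0, 0.02, -0.001], [0.02, -1.0, -0.001], [-0.001, 0.001, -1.0]]
wrist_force: [0.2, 0.9, -0.0]
gripper_width: 0.005
gripper_force: 0.0
```

Run:
```python
from h import *
d((.473,.148,.034),1)
C=cam('top');S=cam('side')
s=sense();p=np.array(s['tcp_pos']);p[2]-=tip_reach
t=lambda q:np.round((np.array(q)+.5-np.array([170,150]))*8-.5)
a=C[0]['pixels'][150:225,170:250]
s2=S[0]['pixels'][175:212,225:305]
u=proj(C,p);v=proj(S,p);print('top',np.round((u-[170,150])*7.5),'side',np.round((v-[225,175])*7.5+[0,0]))
A=cv2.resize(a,None,fx=7.5,fy=7.5,interpolation=cv2.INTER_CUBIC);B=cv2.resize(s2,None,fx=7.5,fy=7.5,interpolation=cv2.INTER_CUBIC)
cv2.imwrite('pics/t2.png',A);cv2.imwrite('pics/s2.png',B)
```

```text
t 2.05 tcp [0.4724 0.1497 0.0631] F [ 0.2  0.9 -0. ] w 0.005
rot [0.001 0.001 0.002] cm [0.05 0.17 2.91]
top [297. 414.] side [108.  45.]
```

View pics/s2.png

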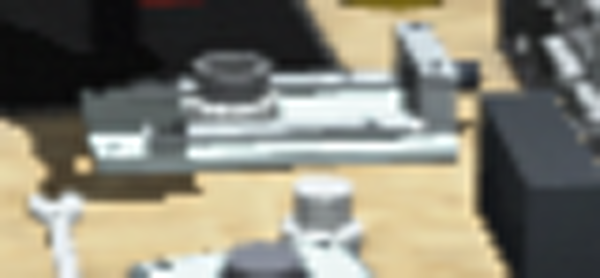

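The fingers are dark against the dark mat, so they can't be seen. The cup at crop (230,90) hasn't moved. I'll go down the last 28 mm and check the force.

Request:
arm_command(deltas=[[0,0,0,0,0.1,0.8,1],[0,0,0,0,0.1,1.6,1],[0,0,0,0,0.1,2.4,1],[0,0,0,0,0.1,2.8,1],[0,0,0,0,0.1,2.8,1],[0,0,0,0,0.1,2.8,1]])

```text
time_s: 2.65
tcp_pos: [0.4727, 0.1475, 0.0347]
ee_rot: [[1.0, 0.017, -0.001], [0.017, -1.0, -0.001], [-0.001, 0.001, -1.0]]
wrist_force: [0.6, -0.8, -1.0]
gripper_width: 0.007
gripper_force: 0.0
```

Request:
arm_command(deltas=[[0,0,0,0.6,0,0,1],[0,0,0,1.2,0,0,1],[0,0,0,1.8,0,0,1],[0,0,0,2.3,0,0,1],[0,0,0,2.8,0,0,1],[0,0,0,3.3,0,0,1],[0,0,0,3.8,0,0,1],[0,0,0,4.3,0,0,1]])

```text
time_s: 3.32
tcp_pos: [0.516, 0.1482, 0.0351]
ee_rot: [[1.0, 0.017, -0.001], [0.017, -1.0, -0.0], [-0.001, 0.0, -1.0]]
wrist_force: [-2.0, -0.1, 2.6]
gripper_width: 0.004
gripper_force: 1.0
```

Request:
arm_command(deltas=[[0,0,0,0.5,0,0,1],[0,0,0,1.0,0,0,1],[0,0,0,1.5,0,0,1],[0,0,0,1.9,0,0,1],[0,0,0,2.3,0,0,1],[0,0,0,2.7,0,0,1],[0,0,0,3.0,0,0,1],[0,0,0,3.0,0,0,1]])

```text
time_s: 3.98
tcp_pos: [0.5467, 0.1491, 0.0352]
ee_rot: [[1.0, 0.017, 0.001], [0.017, -1.0, 0.0], [0.001, -0.0, -1.0]]
wrist_force: [0.5, 0.1, 1.0]
gripper_width: 0.006
gripper_force: 0.2
```

Run:
```python
from h import *
d((.555,.149,.034),1)
S=cam('side')
cv2.imwrite('pics/s3.png',cv2.resize(S[0]['pixels'][165:212,225:305],None,fx=7.5,fy=7.5,interpolation=cv2.INTER_CUBIC))
```

```text
t 3.98 tcp [0.5467 0.1491 0.0352] F [0.5 0.1 1. ] w 0.006
rot [-0.    -0.001 -0.   ] cm [0.83 0.03 0.12]
```

View pics/s3.png

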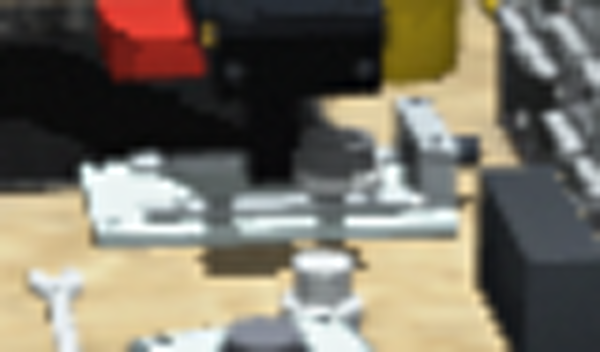

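The cup, at crop (335,160), is just ahead of the fingers and still slightly short of the stop at (420,150). I'll push slowly until the force rises.

Request:
arm_command(deltas=[[0,0,0,0.2,0,0.1,1],[0,0,0,0.4,0,0.1,1],[0,0,0,0.5,0,0.1,1],[0,0,0,0.6,0,0.1,1],[0,0,0,0.7,0,0.1,1],[0,0,0,0.8,0,0.1,1],[0,0,0,0.8,0,0.1,1],[0,0,0,0.8,0,0.1,1]])

```text
time_s: 4.7
tcp_pos: [0.5541, 0.1492, 0.0342]
ee_rot: [[1.0, 0.017, 0.001], [0.017, -1.0, 0.0], [0.001, -0.0, -1.0]]
wrist_force: [-1.1, -0.7, -0.2]
gripper_width: 0.008
gripper_force: 0.4
```

Request:
arm_command(deltas=[[0,0,0,0.1,0,0,1],[0,0,0,0.2,0,0,1],[0,0,0,0.2,0,0,1],[0,0,0,0.2,0,0,1]])

```text
time_s: 5.03
tcp_pos: [0.556, 0.1492, 0.0342]
ee_rot: [[1.0, 0.017, 0.0], [0.017, -1.0, 0.0], [0.0, -0.0, -1.0]]
wrist_force: [-1.3, 0.3, 0.6]
gripper_width: 0.01
gripper_force: 0.4
```

Request:
arm_command(deltas=[[0,0,0,0.1,0,0,1],[0,0,0,0.2,0,0,1],[0,0,0,0.2,0,0,1],[0,0,0,0.2,0,0,1]])

```text
time_s: 5.37
tcp_pos: [0.5579, 0.1492, 0.0342]
ee_rot: [[1.0, 0.017, -0.0], [0.017, -1.0, -0.0], [-0.0, 0.0, -1.0]]
wrist_force: [-1.1, -0.1, 0.7]
gripper_width: 0.003
gripper_force: 0.6
```

Request:
arm_command(deltas=[[0,0,0,0.1,0,0,1],[0,0,0,0.2,0,0,1],[0,0,0,0.2,0,0,1],[0,0,0,0.2,0,0,1]])

```text
time_s: 5.7
tcp_pos: [0.5584, 0.149, 0.034]
ee_rot: [[1.0, 0.017, -0.003], [0.017, -1.0, -0.001], [-0.003, 0.001, -1.0]]
wrist_force: [-4.8, 0.9, 3.6]
gripper_width: 0.002
gripper_force: 2.8
```

Request:
arm_command(deltas=[[0,0,0,0.1,0,0,1],[0,0,0,0.1,0,0,1],[0,0,0,0.1,0,0,1],[0,0,0,0.1,0,0,1]])

```text
time_s: 6.03
tcp_pos: [0.5585, 0.1489, 0.034]
ee_rot: [[1.0, 0.017, -0.005], [0.017, -1.0, -0.001], [-0.005, 0.001, -1.0]]
wrist_force: [-7.4, 2.0, 5.4]
gripper_width: 0.003
gripper_force: 3.8
```

The cup is hard against the stop. Next I back off, rise and set the fingers for the keys.

Request:
arm_command(deltas=[[0,0,0,-0.3,0,0,1],[0,0,0,-1,0,0,1],[0,0,0,-2,0,0,1],[0,0,0,-3,0,0,1],[0,0,0,-3,0,-1,1],[0,0,0,-3,0,-3,1],[0,0,0,-3,0,-6,1],[0,0,0,-3,0,-8,1]])

```text
time_s: 6.7
tcp_pos: [0.5317, 0.1491, 0.1171]
ee_rot: [[1.0, 0.018, 0.003], [0.018, -1.0, 0.001], [0.003, -0.001, -1.0]]
wrist_force: [0.7, 1.1, -0.2]
gripper_width: 0.009
gripper_force: 0.0
```

Run:
```python
from h import *
d((.517,-.149,.13),12.3)
```

```text
t 6.7 tcp [0.5317 0.1491 0.1171] F [ 0.7  1.1 -0.2] w 0.009
rot [-0.001 -0.003 -0.196] cm [-2.01 29.78 -1.32]
```

Request:
arm_command(deltas=[[0,0,-0.05,-0.3,3.5,-1.3,1],[0,0,-0.1,-0.6,7,-1.3,0.5],[0,0,-0.15,-0.9,11,-1.3,-0.13],[0,0,-0.197,-1.2,15,-1.3,-0.13],[0,0,-0.197,-1.5,19,-1.3,-0.13],[0,0,-0.197,-1.7,23,-1.3,-0.13],[0,0,-0.197,-1.9,27,-1.3,-0.13],[0,0,-0.197,-2,29.8,-1.3,-0.13]])

```text
time_s: 7.37
tcp_pos: [0.5156, -0.1523, 0.1283]
ee_rot: [[0.977, 0.211, 0.002], [0.211, -0.977, -0.0], [0.002, 0.001, -1.0]]
wrist_force: [-0.3, 0.2, 0.3]
gripper_width: 0.449
gripper_force: 0.0
```

Request:
arm_command(deltas=[[0,0,0,0,0,0,-0.13],[0,0,0,0,0,0,-0.13],[0,0,0,0,0,0,-0.13],[0,0,0,0,0,0,-0.13],[0,0,0,0,0,0,-0.13]])

```text
time_s: 7.78
tcp_pos: [0.5162, -0.1485, 0.1275]
ee_rot: [[0.977, 0.214, 0.0], [0.214, -0.977, -0.0], [0.0, 0.0, -1.0]]
wrist_force: [-0.4, 0.2, -0.6]
gripper_width: 0.565
gripper_force: 0.0
```

Run:
```python
from h import *
d((.517,-.149,.085),12.3)
C=cam('top');S=cam('side')
A=cv2.resize(C[0]['pixels'][140:220,185:265],None,fx=5,fy=5,interpolation=cv2.INTER_CUBIC)
x0,y0=225,165
B=cv2.resize(S[0]['pixels'][y0:y0+80,x0:x0+80],None,fx=5,fy=5,interpolation=cv2.INTER_CUBIC)
cv2.imwrite('pics/c4.png',np.hstack([A,B]))
s=sense();p=np.array(s['tcp_pos']);p[2]-=tip_reach;R=np.array(s['ee_rot'])
for k in(-1,1):print('tip side',np.round((proj(S,p+k*.032*R[:,1])-[x0,y0])*5+[400,0]))
```

```text
t 7.78 tcp [ 0.5162 -0.1485  0.1275] F [-0.4  0.2 -0.6] w 0.565
rot [ 0.    -0.     0.001] cm [0.07 0.06 4.25]
tip side [569. 133.]
tip side [609. 174.]
```

View pics/c4.png

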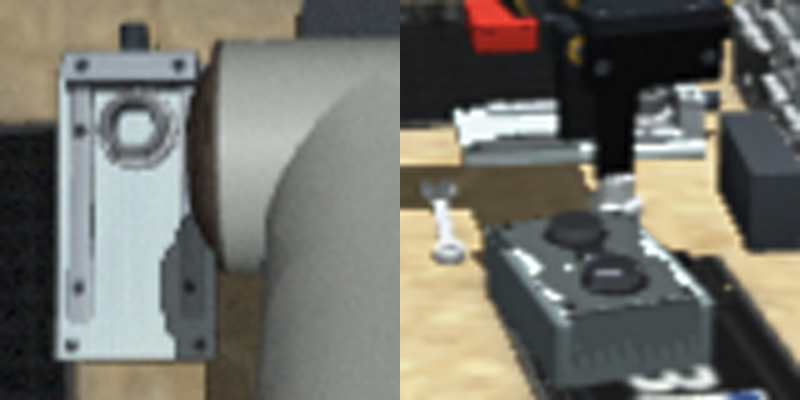

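The left crop shows the cup seated at the stop, at (138,125). In the right crop the near fingertip at (614,180) is straight above the right key at (613,273), so the tips are lined up. I'll go down to just above the keys, then press.

Request:
arm_command(deltas=[[0,0,0,0,0,1.2,-0.13],[0,0,0,0,0,2.4,-0.13],[0,0,0,0,0,3.5,-0.13],[0,0,0,0,0,4.4,-0.13],[0,0,0,0,0,4.7,-0.13],[0,0,0,0,0,4.7,-0.13],[0,0,0,0,0,4.7,-0.13]])

```text
time_s: 8.47
tcp_pos: [0.5163, -0.1494, 0.0804]
ee_rot: [[0.977, 0.213, 0.0], [0.213, -0.977, -0.0], [0.0, 0.0, -1.0]]
wrist_force: [-0.8, 0.0, 0.3]
gripper_width: 0.571
gripper_force: 0.0
```

Run:
```python
from h import *
d((.517,-.149,.068),12.3)
S=cam('side')
x0,y0=240,180
cv2.imwrite('pics/s5.png',cv2.resize(S[0]['pixels'][y0:y0+60,x0:x0+75],None,fx=8,fy=8,interpolation=cv2.INTER_CUBIC))
```

```text
t 8.47 tcp [ 0.5163 -0.1494  0.0804] F [-0.8  0.   0.3] w 0.571
rot [ 0. -0.  0.] cm [ 0.08 -0.02  1.24]
```

View pics/s5.png

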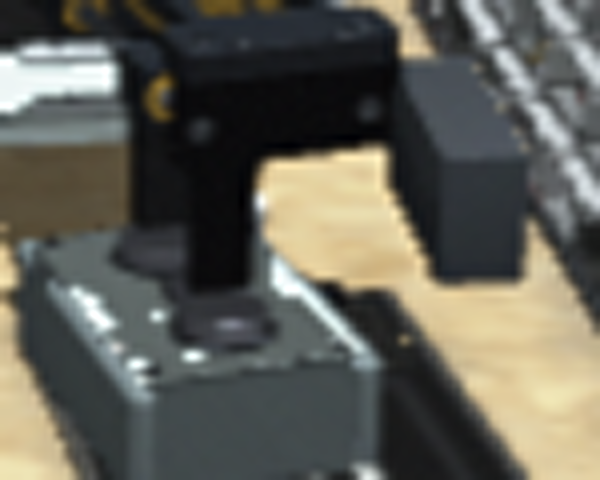

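The near fingertip's lower edge is at (222,290) and the right key's blob spans roughly x 172–275, y 295–350. I'll compare that with projections before pressing.

Run:
```python
from h import *
S=cam('side');o=np.array([240,180])
s=sense();p=np.array(s['tcp_pos']);p[2]-=tip_reach;R=np.array(s['ee_rot']);g=lambda q:np.round((proj(S,q)-o+.5)*8-.5)
for a in(-1,1):
  for b in(24.5,39.5):print('finger corner',a*9.5,b,g(p+R[:,0]*a*.0095+R[:,1]*b/1000))
th=np.linspace(0,6.28,90)
for name,k in(('R',1),('L',-1)):
  for z in(.056,.045):
    c=p.copy();c[2]=z;c+=R[:,1]*.032*k
    e=np.array([(proj(S,c+.0155*np.array([np.cos(t),np.sin(t),0]))-o+.5)*8-.5 for t in th]);print(name,z,'x',e[:,0].min().round(),e[:,0].max().round(),'y',e[:,1].min().round(),e[:,1].max().round())
for dx,dy in((.0,-.01),(.01,0)):
  c=p.copy();print('shift',g(c+[dx,dy,0])-g(c))
# box top corners if centred here
c=p.copy();c[2]=.045
for i in(-1,1):
  for j in(-1,1):print('box corner x%d y%d(tool)'%(i,j),g(c+R[:,0]*i*.046+R[:,1]*j*.068))
```

```text
finger corner -9.5 24.5 [182. 283.]
finger corner -9.5 39.5 [197. 301.]
finger corner 9.5 24.5 [234. 276.]
finger corner 9.5 39.5 [249. 294.]
R 0.056 x 170.0 261.0 y 285.0 323.0
R 0.045 x 170.0 260.0 y 313.0 353.0
L 0.056 x 111.0 197.0 y 215.0 249.0
L 0.045 x 111.0 196.0 y 242.0 278.0
shift [ 4. 12.]
shift [28. -1.]
box corner x-1 y-1(tool) [  3. 237.]
box corner x-1 y1(tool) [122. 396.]
box corner x1 y-1(tool) [237. 207.]
box corner x1 y1(tool) [379. 359.]
```

Both estimates put the box about 3 mm further in +x and −y, so I'll shift by that and press in stages.

Request:
arm_command(deltas=[[0,0,0,0.23,0.35,0,-0.13],[0,0,0,0.23,0.35,0.1,-0.13],[0,0,0,0.23,0.35,0.3,-0.13],[0,0,0,0.23,0.35,0.5,-0.13],[0,0,0,0.23,0.35,0.7,-0.13],[0,0,0,0.23,0.35,0.9,-0.13],[0,0,0,0.23,0.35,1.0,-0.13],[0,0,0,0.23,0.35,1.0,-0.13]])

```text
time_s: 9.23
tcp_pos: [0.5191, -0.1526, 0.0706]
ee_rot: [[0.977, 0.213, 0.0], [0.213, -0.977, -0.0], [0.0, 0.0, -1.0]]
wrist_force: [-1.5, 0.8, 6.6]
gripper_width: 0.563
gripper_force: 3.2
```

Request:
arm_command(deltas=[[0,0,0,0,0,0.1,-0.13],[0,0,0,0,0,0.2,-0.13],[0,0,0,0,0,0.3,-0.13],[0,0,0,0,0,0.3,-0.13]])

```text
time_s: 9.57
tcp_pos: [0.5192, -0.1526, 0.0693]
ee_rot: [[0.977, 0.213, 0.001], [0.213, -0.977, -0.001], [0.0, 0.001, -1.0]]
wrist_force: [-4.7, 2.0, 14.0]
gripper_width: 0.566
gripper_force: 7.4
```

Request:
arm_command(deltas=[[0,0,0,0,0,0.1,-0.13],[0,0,0,0,0,0.1,-0.13],[0,0,0,0,0,0.1,-0.13],[0,0,0,0,0,0.1,-0.13],[0,0,0,0,0,0.1,-0.13],[0,0,0,0,0,0.1,-0.13],[0,0,0,0,0,0.1,-0.13],[0,0,0,0,0,0.1,-0.13]])

```text
time_s: 10.23
tcp_pos: [0.5191, -0.1526, 0.0692]
ee_rot: [[0.977, 0.214, 0.001], [0.214, -0.977, -0.001], [0.001, 0.001, -1.0]]
wrist_force: [-6.0, 2.9, 20.0]
gripper_width: 0.56
gripper_force: 10.0
```

Run:
```python
from h import *
s=sense();R=np.array(s['ee_rot']);d((.519,-.1526,.068),12.3);print(R.T@s['moment'],R.T@s['wrist_force'])
S=cam('side')
x0,y0=240,180
cv2.imwrite('pics/s6.png',cv2.resize(S[0]['pixels'][y0:y0+60,x0:x0+75],None,fx=8,fy=8,interpolation=cv2.INTER_CUBIC))
```

```text
t 10.23 tcp [ 0.5191 -0.1526  0.0692] F [-6.   2.9 20. ] w 0.56
rot [ 0.001 -0.001  0.001] cm [-0.01 -0.01  0.12]
[ 1.14944691 -1.66061027  0.04517818] [ -5.22394469  -4.05248607 -19.96493583]
```

View pics/s6.png

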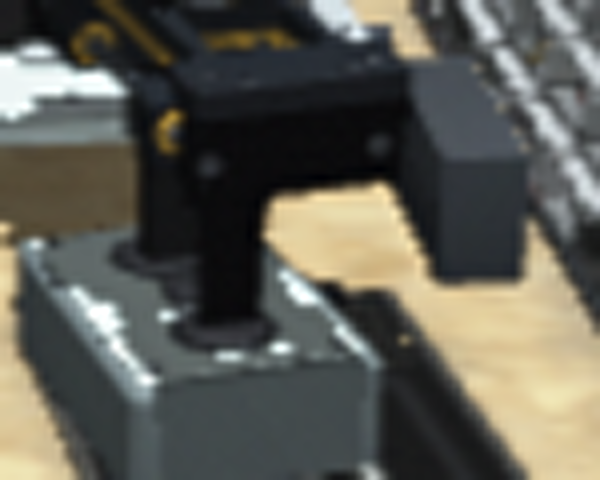

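Both fingertips rest centrally on the keys, near one at (235,318) and far one at (165,260). The stack has gone rigid at key height 50 mm, so both keys are fully down. Now I hold.

Request:
arm_command(deltas=[[0,0,0,0,0,0,-0.13],[0,0,0,0,0,0,-0.13],[0,0,0,0,0,0,-0.13],[0,0,0,0,0,0,-0.13],[0,0,0,0,0,0,-0.13],[0,0,0,0,0,0,-0.13],[0,0,0,0,0,0,-0.13],[0,0,0,0,0,0,-0.13]])

```text
time_s: 10.95
tcp_pos: [0.5191, -0.1526, 0.0692]
ee_rot: [[0.977, 0.214, 0.001], [0.214, -0.977, -0.001], [0.001, 0.001, -1.0]]
wrist_force: [-6.6, 2.0, 20.4]
gripper_width: 0.566
gripper_force: 10.0
```

Request:
arm_command(deltas=[[0,0,0,0,0,0,-0.13],[0,0,0,0,0,0,-0.13],[0,0,0,0,0,0,-0.13],[0,0,0,0,0,0,-0.13],[0,0,0,0,0,0,-0.13],[0,0,0,0,0,0,-0.13],[0,0,0,0,0,0,-0.13],[0,0,0,0,0,0,-0.13]])

```text
time_s: 11.62
tcp_pos: [0.5191, -0.1526, 0.0692]
ee_rot: [[0.977, 0.214, 0.001], [0.214, -0.977, -0.001], [0.001, 0.001, -1.0]]
wrist_force: [-5.7, 3.0, 20.6]
gripper_width: 0.564
gripper_force: 10.0
```

Request:
arm_command(deltas=[[0,0,0,0,0,0,-0.13],[0,0,0,0,0,0,-0.13],[0,0,0,0,0,0,-0.13],[0,0,0,0,0,0,-0.13],[0,0,0,0,0,0,-0.13],[0,0,0,0,0,0,-0.13],[0,0,0,0,0,0,-0.13],[0,0,0,0,0,0,-0.13]])

```text
time_s: 12.28
tcp_pos: [0.5191, -0.1526, 0.0692]
ee_rot: [[0.977, 0.214, 0.001], [0.214, -0.977, -0.001], [0.001, 0.001, -1.0]]
wrist_force: [-6.0, 2.6, 19.8]
gripper_width: 0.568
gripper_force: 10.0
```

Request:
arm_command(deltas=[[0,0,0,0,0,0,-0.13],[0,0,0,0,0,0,-0.13],[0,0,0,0,0,0,-0.13],[0,0,0,0,0,0,-0.13],[0,0,0,0,0,0,-0.13],[0,0,0,0,0,0,-0.13],[0,0,0,0,0,0,-0.13],[0,0,0,0,0,0,-0.13]])

```text
time_s: 12.95
tcp_pos: [0.5192, -0.1526, 0.0692]
ee_rot: [[0.977, 0.214, 0.001], [0.214, -0.977, -0.001], [0.001, 0.001, -1.0]]
wrist_force: [-5.9, 3.0, 20.4]
gripper_width: 0.565
gripper_force: 10.0
```

Request:
arm_command(deltas=[[0,0,0,0,0,0,-0.13],[0,0,0,0,0,0,-0.13],[0,0,0,0,0,0,-0.13],[0,0,0,0,0,0,-0.13],[0,0,0,0,0,0,-0.13],[0,0,0,0,0,0,-0.13],[0,0,0,0,0,0,-0.13],[0,0,0,0,0,0,-0.13]])

```text
time_s: 13.62
tcp_pos: [0.5192, -0.1526, 0.0692]
ee_rot: [[0.977, 0.214, 0.001], [0.214, -0.977, -0.001], [0.001, 0.001, -1.0]]
wrist_force: [-6.4, 2.5, 19.2]
gripper_width: 0.564
gripper_force: 10.0
```

Request:
arm_command(deltas=[[0,0,0,0,0,0,-0.13],[0,0,0,0,0,0,-0.13],[0,0,0,0,0,0,-0.13],[0,0,0,0,0,0,-0.13],[0,0,0,0,0,0,-0.13],[0,0,0,0,0,0,-0.13],[0,0,0,0,0,0,-0.13],[0,0,0,0,0,0,-0.13]])

```text
time_s: 14.28
tcp_pos: [0.5192, -0.1526, 0.0692]
ee_rot: [[0.977, 0.214, 0.001], [0.214, -0.977, -0.001], [0.001, 0.001, -1.0]]
wrist_force: [-5.8, 2.8, 19.6]
gripper_width: 0.562
gripper_force: 10.0
```

Request:
arm_command(deltas=[[0,0,0,0,0,-0.3,-0.13],[0,0,0,0,0,-0.8,-0.13],[0,0,0,0,0,-1.5,-0.13],[0,0,0,0,0,-3,-0.13],[0,0,0,0,0,-5,-0.13],[0,0,0,0,0,-7,-0.13],[0,0,0,0,0,-8,-0.13],[0,0,0,0,0,-8,-0.13]])

```text
time_s: 14.95
tcp_pos: [0.5204, -0.1525, 0.1484]
ee_rot: [[0.977, 0.213, 0.005], [0.213, -0.977, -0.0], [0.005, 0.001, -1.0]]
wrist_force: [0.8, 0.1, -0.0]
gripper_width: 0.563
gripper_force: 0.0
```

Request:
arm_command(deltas=[[0,0,0,0,0,0,-0.13],[0,0,0,0,0,0,-0.13],[0,0,0,0,0,0,-0.13],[0,0,0,0,0,0,-0.13]])

```text
time_s: 15.28
tcp_pos: [0.5183, -0.1525, 0.1449]
ee_rot: [[0.977, 0.212, -0.002], [0.212, -0.977, 0.0], [-0.002, -0.001, -1.0]]
wrist_force: [0.6, 0.1, -0.1]
gripper_width: 0.563
gripper_force: 0.0
```

Run:
```python
from h import *
d((.519,-.1526,.15),12.3)
C=cam('top');S=cam('side')
A=cv2.resize(C[0]['pixels'][140:220,185:265],None,fx=5,fy=5,interpolation=cv2.INTER_CUBIC)
B=cv2.resize(S[0]['pixels'][165:245,225:305],None,fx=5,fy=5,interpolation=cv2.INTER_CUBIC)
cv2.imwrite('pics/c7.png',np.hstack([A,B]))
```

```text
t 15.28 tcp [ 0.5183 -0.1525  0.1449] F [ 0.6  0.1 -0.1] w 0.563
rot [-0.001  0.002 -0.001] cm [ 0.06  0.03 -0.51]
```

View pics/c7.png

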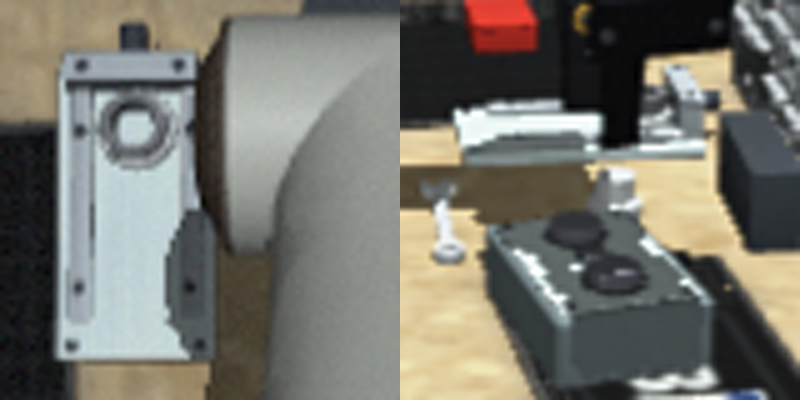

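The cup is still home at (138,125), and both keys are up at (575,230) and (613,273). The ring and spanner haven't moved, and the robot is touching nothing.

```bash
python3 -c "
from station import finish_job
print(finish_job())"
```

```text
the job is handed in; nothing more can be done
None
```

The job is handed in: I pushed the cup home against the stop, then held both round keys fully down together for over 4 s and let them come up, with nothing else seen to move.

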